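# Set up the drop-front writing desk

### The arm

A 6-joint arm with a two-finger parallel gripper is mounted at the origin on the work surface. World frame = base frame: x ahead of the robot, y to its left, z up, the work surface at z = 0. Lengths are in mm, angles in rad, forces in N, time in s.
With the tool pointing down it reaches from about 400 to 825 mm from the base axis. Payload 7 kg.
Tool frame: the origin (TCP) lies between the finger pads; the fingertips stand 14 mm ahead of it and the grasp point (between the pads) lies 5 mm behind it; z points along the fingers, y is the line along which they close (so a half turn about z gives the same grasp; the last joint's range is limited). The gripper opens to 85 mm and grips with 20 to 120 N. Pads are 22 mm wide; open, the fingers measure 114 mm over their backs; the gripper's body (76 mm by 85 mm) begins 54 mm behind the grasp point. The pads swing forward as they close: fully open they stand 13 mm farther back than shut.
Start: joints at [-1.043, 0.359, 0.012, 0, -1.224, -0.288], TCP at [160.292, -655.669, 245.302] pointing down, gripper open.
Joint ranges: [-3.07, 3.07], [-1.43, 2.12], [-1.02, 1.25], [-3.03, 1.67], [-3.05, -0], [-3.03, 3.03]. Speed limits (rad/s): [2.39, 2.39, 3.01, 3.14, 3.14, 3.14].

### API

Orientations are given as a unit quaternion [w, x, y, z].
In Python, from rig import * gives the robot as it stands.
- The arm moves only by the tool carry_out, never from a script. Its argument "series" is a list of rows, each an object with "angular": the turn, a rotation vector about the tool's x, y, z in rad, a list of three; "xyz": the shift along the tool's x, y, z in cm, a list of three; "grip": the gripper's target within -1 to 1 (fully open at 1, half-way at 0, shut at -1). In form: [{"angular": [wx, wy, wz], "xyz": [tx, ty, tz], "grip": grip}, ...]. A call has exactly 8 rows; each row is the pose to reach, as a shift and turn from the pose commanded when the call began, along the tool's axes at that moment; what a row does not reach only later rows make up. A row lasts 1/12 s, in which the tool goes at most 41.7 mm and 7.16 degrees, less where a joint would pass 70% of its speed; a pose out of reach is approached as far as the arm can. A call with a gripper value outside its range is refused whole. The fingers move at their own pace and stop on an object; the grip force is fixed at half the most. Time passes only in rows, so rows that repeat a pose let the fingers close, or fill a call up. It gives the time, the measured TCP pose, the force, the opening and the grip force at its end, in the units of the state.
- state(): the state, without advancing time (a new reading comes with each control period).
- camera(name): name is "scene" or "side" or "wrist"; returns a dict with "frame" (420x560x3 uint8, red, green, blue), "depth" (420x560 float32, mm along the optical axis (not along the pixel's ray), 0 where there is no reading), "fx", "fy", "cx", "cy" (pixels), "R" (3x3) and "t" (3): a world point X has camera coordinates R X + t. Camera axes: x right, y down, z forward; pixel columns grow to the right and rows downward; lengths in mm; the calibration is good to about 2 mm. A picture is of the moment at which its call begins.
- job_done(): hands the job in; it is judged then, once.
Trained networks look in the newest picture that a camera, given by its name, has taken for a name from the list of things; names that differ only in an ending like _2 or _b are one class to them, and where a whole thing is asked for, a point or a joint stands for the part that bears it (a point fixed in the world has none). Each returns a list of dicts, best first, with "score" (0 to 1); they miss things now and then, are a little off and sometimes report something else, mostly with a low value. They report only what shows in the picture. A call takes as long as a camera call.
- silhouettes(camera, query): "mask" (420x560 bool, what is visible of it) and "bbox" ([left, top, width, height] in pixels, round what is visible of it).
The state is a dict: "clock": time; "joints": joint angles; "qvel": joint speeds; "joint_efforts": joint torques, N m; "tcp_pos": TCP position; "ee_rot": TCP orientation; "contact_force": force on the tool from outside, world axes, zero at the start; "wrist_torque": the same for the moment, N m; "width": opening from 0.0 (shut) to 1.0 (fully open); "grasp_force": force on a finger pad.
Only numpy, scipy, OpenCV 4.12 (cv2) and the standard library are available. Lean on these libraries where they do the work, as an engineer would, in place of code of your own. Each camera call takes 0.05 s, during which the arm holds its last target. There are 200 camera calls.

### The job

Get the sloping-front packing desk ready for writing: first pull both wooden slide-out supports, one at each side of its small drawer, all the way out. Only then tip the writing flap forward so that it comes down to rest level on both supports. Leave the drawer between them shut.

Things in the scene. Friction and masses are not known exactly. Their poses are not given: they have to be found in the camera images.
- desk: Small white sloping-front desk, fixed (lengths here in mm); 210 deep, 320 wide, 250 high. Origin: on the table, middle of the front face's lower edge. x points into the desk (away from the robot, yaw within 13 degrees), y to its left as the robot sees it, z up. Front face upright to 115 mm, above it the wooden flap. The top board begins 72 mm behind the front face; what lies on it is under 20 mm thick.
- tongue_left (a point): Left support (at y = +125 in the desk's frame): wooden bar 24 wide, top at 115 mm height, with a tongue at its front end to pull it by, 18 wide (y), 24 high, top at 100 mm, jutting 52 mm out of the front face when shut. Point: middle of the tongue, 22 mm behind its tip, at x = -30, height 88 when shut. Grip it from above across its width. Axes as the desk's.
- tongue_right (a point): The same on the right support (at y = -125). Each support slides straight along the desk's -x, 90 mm from shut to its stop, with 2 to 4 N, and stays where it is left. Each may start up to 15 mm out. Pulled right out, its grip point is at x = -120.
- flap_bar (a point): Middle of the flap's round steel bar: 12 thick, 110 long along the desk's y, held by a post at each end, 40 mm beyond the upper edge of the flap (wooden board 290 wide, 12 thick), free all round. It is 190 mm from the hinge line, which runs along the desk's y at x = 0, height 121. Bar when shut: x = +80, height 293; with the flap level on the supports: x = -190, height 121.
- flap (a joint): Flap angle in rad: 0 shut (leaning back 25 degrees, held by its weight), 0.44 upright, 2.01 level on the supports; without them it sags well below level. Pull the bar towards the robot with 1 to 4 N; from about 10 degrees past upright the flap sinks forward by itself, slowed by a damper in the hinge, and is down within 5 s.
- drawer_knob (a point): Middle of the round steel knob, 26 mm wide, of the small drawer between the supports (front 150 wide); shut, it is 26 mm in front of the front face, 78 mm up, at the desk's middle. Slides as easily as the supports; stays shut.

How it is judged (in metres and radians):
On the way, in this order (a step that is already met when the one before it is completed fails the run):
1. both supports pulled out (at least 75 of their 90 mm) while the flap is still up (x of each of tongue_left, tongue_right in the frame of desk below -0.105 m and z of flap_bar in the frame of desk above 0.25 m), for 0.2 s.
2. the flap down level on the supports (x of each of tongue_left, tongue_right in the frame of desk below -0.105 m and x of flap_bar in the frame of desk below -0.15 m and z of flap_bar in the frame of desk between 0.091 and 0.151 m), for 0.2 s.
At the end, for the whole second after the job is handed in: Both supports at least 75 mm out of their 90 mm, the flap lying forward on them and level within about 9 degrees (its bar 121 mm above the table, give or take 30 mm) and at rest, the drawer shut within 20 mm (all of step 2 and velocity of joint flap between -0.1 and 0.1 rad/s and distance of drawer_knob from where it was at the start of the episode below 0.02 m); the robot touches nothing.
It fails at once if the flap is tipped forward past upright while a support is less than 75 mm out (x of flap_bar in the frame of desk below -0.02 m and not (x of each of tongue_left, tongue_right in the frame of desk below -0.105 m)).
It fails at once if the drawer is pulled more than 20 mm open (distance of drawer_knob from where it was at the start of the episode above 0.02 m).
It also fails if it takes over 67 s, if anything falls off the work surface, if the arm or the gripper's body presses on something with over 40 N, if the wrist force passes 120 N, or if a joint passes its speed limit or range.

## Working session

There is one attempt and no reset: what is moved stays moved. The work goes in short steps, Python scripts to look and compute and a tool call to move; the robot and the scene stay as the last step left them, time stands still between calls to the robot, and variables do not carry over. Pictures are saved under pics/ and viewed, at most 10 in all, crops included, and the job is handed in when it is done.

Besides the shell and the picture viewer there is one more tool, called after "Call:" as name(argument=value, ...), one argument or row to a line, values as JSON. carry_out: Moves the arm, as the interface text tells. Its arguments: {"type":"object","properties":{"series":{"type":"array"}},"required":["series"]}

```bash
mkdir -p pics
cat > h.py <<'E'
from rig import *
import numpy as np, cv2
from scipy.spatial.transform import Rotation as Ro
def world(c,mask):
    v,u=np.nonzero(mask&(c["depth"]>0)); d=c["depth"][v,u]
    P=np.c_[(u-c["cx"])/c["fx"]*d,(v-c["cy"])/c["fy"]*d,d]
    return (P-c["t"])@c["R"]
def toolR():
    w,x,y,z=state()["ee_rot"]; return Ro.from_quat([x,y,z,w]).as_matrix()
E
python3 - <<'E'
from h import *
ims=[]
for n in("scene","side"):
    c=camera(n); ims.append(c["frame"])
    for q in("tongue_left","tongue_right","drawer_knob","flap_bar","desk"):
        for s in silhouettes(n,q)[:2]:
            P=world(c,s["mask"]); 
            print(n,q,round(s["score"],2),s["bbox"],len(P),np.median(P,0).round() if len(P) else "", np.percentile(P,[3,97],axis=0).round().tolist() if len(P) else "")
im=np.hstack(ims)[:,:,::-1]
cv2.imwrite("pics/a.png",cv2.resize(im,(800,300),interpolation=cv2.INTER_AREA))
s=state();print(s); print(toolR().round(3))
E
```

```text
scene tongue_left 0.67 [244.5, 267.3, 65.5, 26.2] 427 [597. 145.  99.] [[569.0, 125.0, 1.0], [622.0, 153.0, 116.0]]
scene tongue_right 0.8 [295.2, 156.1, 31.6, 20.9] 386 [552. -99.  99.] [[523.0, -149.0, 1.0], [576.0, -92.0, 116.0]]
scene drawer_knob 0.58 [279.9, 194.4, 23.0, 56.0] 202 [593.  21.  87.] [[574.0, -33.0, 61.0], [610.0, 65.0, 104.0]]
scene flap_bar 0.83 [225.8, 98.5, 73.8, 186.5] 8456 [643.  30. 217.] [[593.0, -122.0, 134.0], [686.0, 147.0, 298.0]]
scene desk 0.67 [126.8, 87.8, 196.7, 226.4] 28891 [707.  56. 249.] [[591.0, -136.0, 59.0], [818.0, 162.0, 267.0]]
side tongue_left 0.63 [206.9, 180.0, 85.2, 33.8] 506 [594. 135.  97.] [[571.0, 128.0, 78.0], [618.0, 150.0, 103.0]]
side tongue_right 0.85 [200.4, 311.5, 50.3, 34.5] 982 [ 554. -110.  100.] [[524.0, -121.0, 78.0], [579.0, -93.0, 116.0]]
side drawer_knob 0.7 [204.5, 197.3, 30.1, 16.5] 412 [593. 135.  97.] [[572.0, 129.0, 81.0], [615.0, 147.0, 102.0]]
side drawer_knob 0.65 [224.3, 258.1, 16.9, 12.9] 168 [582.  11.  84.] [[574.0, 4.0, 78.0], [598.0, 20.0, 92.0]]
side flap_bar 0.83 [234.2, 109.3, 78.3, 216.6] 9958 [635
[... 282 characters left out ...]
  -1.22411242e+00, -2.88088640e-01]), 'qvel': array([-1.45051625e-03, -1.63705333e-03, -8.03230198e-04,  7.65319822e-04,
        2.07015207e-06, -7.21183059e-05]), 'joint_efforts': array([ 7.06549363e-04, -5.82588637e+01,  2.93542260e+01,  6.93900704e+00,
       -5.72729168e-04,  1.27010389e-05]), 'tcp_pos': array([ 160.2771151 , -655.65301511,  245.29204711]), 'ee_rot': array([ 6.10755093e-06, -1.19600607e-01,  9.92822086e-01,  1.92949778e-05]), 'contact_force': array([ 0.00466096, -0.48695619, -0.11837535]), 'wrist_torque': array([ 0.03364927,  0.03995698, -0.01281404]), 'grasp_force': 0.0, 'width': 0.993350700439681}
[[-0.971 -0.237  0.   ]
 [-0.237  0.971  0.   ]
 [-0.     0.    -1.   ]]
```

View pics/a.png

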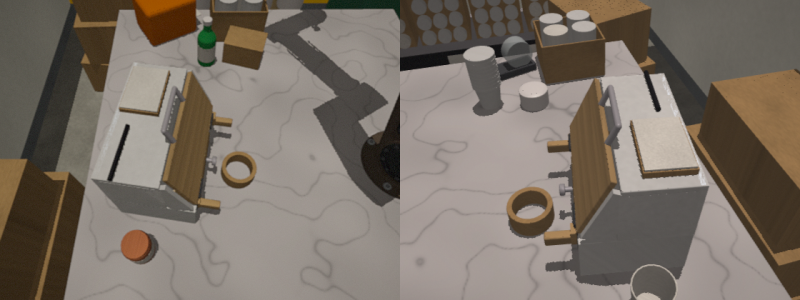

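The view shows the desk turned about -10° with both tongues visible. There is a wooden ring on the table before the drawer, at about (238,168) in the left picture. Next I fit the desk frame.

Run:
```python
from h import *
A={}
def best(n,q): return silhouettes(n,q)[0]["mask"]
for n in("scene","side"):
    c=camera(n)
    P=world(c,best(n,"flap_bar")); F=P[(P[:,2]>150)&(P[:,2]<235)]
    for k in range(4):
        m=F.mean(0); nn=np.linalg.svd(F-m,full_matrices=0)[2][2]; F=F[abs((F-m)@nn)<6/(k+1)+2]
    nn*=-np.sign(nn[0]); print(n,"flap normal",nn.round(3),"lean",np.degrees(np.arcsin(nn[2])).round(1),"yaw",np.degrees(np.arctan2(-nn[1],-nn[0])).round(2),len(F))
    y=np.arctan2(-nn[1],-nn[0]); R=np.array([[np.cos(y),np.sin(y)],[-np.sin(y),np.cos(y)]])
    # point on flap outer face at z=121
    p0=m.copy(); s=(121-m[2]); p0[0]+= -s*nn[2]/nn[0]; p0[2]=121; print(" flap face at z121 in desk-rot x:",(R@p0[:2]).round(1))
    B=P[P[:,2]>284]; b=B[:,:2]@R.T; print(" bar pts rot x,y range",np.percentile(b,[5,50,95],axis=0).round(1).tolist(),"z",np.percentile(B[:,2],[50,97]).round(1))
    for q in("tongue_left","tongue_right"):
        T=world(c,best(n,q)); T=T[(T[:,2]>94)&(T[:,2]<106)]; t=T[:,:2]@R.T
        print(" ",q,"rot x,y 3/50/97",np.percentile(t,[3,50,97],axis=0).round(1).tolist(),"z",np.median(T[:,2]).round(1),len(T))
    W=world(c,np.ones((420,560),bool)); w=W[:,:2]@R.T
    k=(W[:,2]>85)&(W[:,2]<112)&(w[:,0]>560)&(w[:,0]<680)&(w[:,1]>60)&(w[:,1]<290)&(abs(w[:,1]-110)<60); print(" front face-ish hist x",np.histogram(w[k,0],bins=range(560,680,8))[0])
    k=(W[:,2]>10)&(W[:,2]<120)&(w[:,0]>400)&(w[:,0]<545)&(abs(w[:,1]-110)<220); print(" ahead obst",k.sum(),np.percentile(np.c_[w[k],W[k,2]],[3,97],axis=0).round().tolist() if k.any() else "")
    k=(W[:,2]>254)&(w[:,0]>650)&(abs(w[:,1]-110)<60); print(" top items x min, z", np.percentile(w[k,0],2).round(),np.percentile(W[k,2],98).round())
```

```text
<stdin>:8: RuntimeWarning: Mean of empty slice.
  ret = um.true_divide(
Traceback (most recent call last):
IndexError: index 2 is out of bounds for axis 0 with size 0
```

```bash
cat > fit.py <<'E'
from h import *
for n in("scene","side"):
    c=camera(n); W=world(c,np.ones((420,560),bool)).astype(float)
    y0=-0.174; R=np.array([[np.cos(y0),np.sin(y0)],[-np.sin(y0),np.cos(y0)]])
    rw=lambda R:W[:,:2]@R.T
    w=rw(R); cy=117.
    F=W[(W[:,2]>150)&(W[:,2]<225)&(w[:,0]>560)&(w[:,0]<680)&(abs(w[:,1]-cy)<110)]
    for k in range(6):
        m=np.median(F,0) if k==0 else F.mean(0); nn=np.linalg.svd(F-m,full_matrices=0)[2][2]; d=abs((F-m)@nn); F=F[d<max(3,np.percentile(d,85))]
    nn*=-np.sign(nn[0]); y=np.arctan2(-nn[1],-nn[0])
    print(n,"lean",np.degrees(np.arcsin(nn[2])).round(1),"yaw",y.round(4),len(F))
    R=np.array([[np.cos(y),np.sin(y)],[-np.sin(y),np.cos(y)]]); w=rw(R)
    f=R@m[:2]; hx=f[0]-(m[2]-121)*nn[2]/np.hypot(*nn[:2]); print(" face x at z121",hx.round(1))
    k=(W[:,2]>286)&(abs(w[:,0]-hx-80)<40)&(abs(w[:,1]-cy)<120); print(" bar x,y",np.percentile(w[k],[5,50,95],axis=0).round(1).tolist(),"z",np.percentile(W[k,2],[50,97]).round(1),k.sum())
    for s in(1,-1):
        k=(W[:,2]>95)&(W[:,2]<105)&(w[:,0]>hx-140)&(w[:,0]<hx-8)&(abs(w[:,1]-cy-s*125)<35)
        print(" tongue",s,np.percentile(w[k],[3,50,97],axis=0).round(1).tolist(),"z",np.median(W[k,2]).round(1) if k.any() else "",k.sum())
    k=(W[:,2]>10)&(W[:,2]<120)&(w[:,0]>hx-220)&(w[:,0]<hx-75)&(abs(w[:,1]-cy)<220); print(" ahead",k.sum(),np.percentile(np.c_[w[k],W[k,2]],[3,97],axis=0).round().tolist() if k.any() else "")
    k=(W[:,2]>254)&(w[:,0]>hx+90)&(w[:,0]<hx+220)&(W[:,2]<330)&(abs(w[:,1]-cy)<60); print(" top items",k.sum(),np.percentile(np.c_[w[k],W[k,2]],[3,97],axis=0).round().tolist() if k.any() else "")
E
python3 fit.py
```

```text
scene lean 25.1 yaw -0.1693 2726
 face x at z121 584.7
 bar x,y [[665.5, 62.4], [670.1, 123.1], [676.4, 173.6]] z [297.7 300. ] 600
 tongue 1 [[536.6, 231.7], [555.9, 240.5], [575.4, 248.1]] z 99.7 238
 tongue -1 [[531.3, -17.9], [553.2, -7.8], [575.3, -1.1]] z 99.8 183
 ahead 886 [[447.0, 62.0, 12.0], [508.0, 156.0, 50.0]]
 top items 1921 [[676.0, 59.0, 256.0], [787.0, 164.0, 297.0]]
side lean 25.0 yaw -0.1713 3099
 face x at z121 586.1
 bar x,y [[666.3, 55.8], [671.6, 100.5], [677.8, 167.4]] z [298.4 300.6] 673
 tongue 1 [[538.4, 231.0], [557.1, 237.4], [576.7, 248.3]] z 100.1 223
 tongue -1 [[533.1, -18.4], [554.6, -11.5], [576.7, -1.9]] z 100.2 450
 ahead 1805 [[450.0, 58.0, 12.0], [509.0, 151.0, 50.0]]
 top items 2188 [[678.0, 58.0, 259.0], [788.0, 161.0, 297.0]]
```

```bash
cat >> h.py <<'E'
YAW=-0.170; HX,CY=592,115
def d2w(x,y,z):
    a,b=HX+x,CY+y; c,s=np.cos(YAW),np.sin(YAW); return np.array([c*a-s*b,s*a+c*b,z])
def w2d(p):
    c,s=np.cos(YAW),np.sin(YAW); return np.array([c*p[0]+s*p[1]-HX,-s*p[0]+c*p[1]-CY,p[2]]).round(1)
RT=np.array([[-np.cos(YAW),-np.sin(YAW),0],[-np.sin(YAW),np.cos(YAW),0],[0,0,-1.]]).T
RT=np.c_[[-np.cos(YAW),-np.sin(YAW),0],[-np.sin(YAW),np.cos(YAW),0],[0,0,-1.]]
def plan(p):
    R=toolR(); s=state()
    print("now desk",w2d(s["tcp_pos"]),"xyz cm",(R.T@(np.array(p)-s["tcp_pos"])/10).round(2),"ang",Ro.from_matrix(R.T@RT).as_rotvec().round(3))
E
python3 - <<'E'
from h import *
plan([420,-100,200]); print(d2w(-46,-125,85),d2w(-41,125,85))
E
```

```text
now desk [-323.1 -734.1  245.3] xyz cm [-38.43  47.81   4.53] ang [-0.    0.    0.41]
[ 536.43745924 -102.22941026   85.        ] [583.66097034 143.32086972  85.        ]
```

Call:
carry_out(
  series=[
    {"angular": [0, 0, 0.1], "xyz": [-2.4, 3, 0.3], "grip": 1},
    {"angular": [0, 0, 0.2], "xyz": [-4.8, 6, 0.6], "grip": 1},
    {"angular": [0, 0, 0.3], "xyz": [-7.2, 9, 0.9], "grip": 1},
    {"angular": [0, 0, 0.41], "xyz": [-9.6, 12, 1.2], "grip": 1},
    {"angular": [0, 0, 0.41], "xyz": [-12, 15, 1.4], "grip": 1},
    {"angular": [0, 0, 0.41], "xyz": [-14.4, 18, 1.7], "grip": 1},
    {"angular": [0, 0, 0.41], "xyz": [-16.8, 21, 2], "grip": 1},
    {"angular": [0, 0, 0.41], "xyz": [-19.2, 24, 2.3], "grip": 1},
  ],
)

```text
clock: 1.47
tcp_pos: [290.1, -375.4, 222.4]
ee_rot: [0.0, 0.085, 0.996, -0.0]
contact_force: [2.0, -0.4, 1.3]
width: 0.999
grasp_force: 0.0
```

Run:
```python
from h import *
plan([420,-100,200]);print(state()["clock"])
```

```text
now desk [-242.5 -435.9  222.4] xyz cm [-8.12 29.34  2.24] ang [-0.     0.001 -0.   ]
1.4667
```

Call:
carry_out(
  series=[
    {"angular": [0, 0, 0], "xyz": [0, 4, 0], "grip": 1},
    {"angular": [0, 0, 0], "xyz": [0, 8, 0], "grip": 1},
    {"angular": [0, 0, 0], "xyz": [-2, 12, 1], "grip": 1},
    {"angular": [0, 0, 0], "xyz": [-4, 15.5, 2], "grip": 1},
    {"angular": [0, 0, 0], "xyz": [-6, 19, 3], "grip": 1},
    {"angular": [0, 0, 0], "xyz": [-8, 22.5, 4], "grip": 1},
    {"angular": [0, 0, 0], "xyz": [-10, 26, 5], "grip": 1},
    {"angular": [0, 0, 0], "xyz": [-12, 29.5, 6], "grip": 1},
  ],
)

```text
clock: 2.13
tcp_pos: [456.9, -107.1, 163.3]
ee_rot: [0.001, 0.085, 0.996, 0.0]
contact_force: [1.8, -0.8, 1.1]
width: 1.003
grasp_force: 0.0
```

Call:
carry_out(
  series=[
    {"angular": [0, 0, 0], "xyz": [-2, 1.6, 1], "grip": 1},
    {"angular": [0, 0, 0], "xyz": [-4, 1.6, 2], "grip": 1},
    {"angular": [0, 0, 0], "xyz": [-6, 1.6, 3], "grip": 1},
    {"angular": [0, 0, 0], "xyz": [-7.6, 1.6, 3.5], "grip": 1},
    {"angular": [0, 0, 0], "xyz": [-7.6, 1.6, 3.5], "grip": 1},
    {"angular": [0, 0, 0], "xyz": [-7.6, 1.6, 3.5], "grip": 1},
    {"angular": [0, 0, 0], "xyz": [-7.6, 1.6, 3.5], "grip": 1},
    {"angular": [0, 0, 0], "xyz": [-7.6, 1.6, 3.5], "grip": 1},
  ],
)

```text
clock: 2.8
tcp_pos: [533.0, -106.3, 128.6]
ee_rot: [0.0, 0.085, 0.996, 0.0]
contact_force: [0.4, 0.6, 0.0]
width: 1.003
grasp_force: 0.0
```

Run:
```python
from h import *
plan(d2w(-46,-125,85));print(state()["clock"])
c=camera("wrist")
for q in("tongue_right",):
    for s in silhouettes("wrist",q)[:2]:
        P=world(c,s["mask"]); P=P[(P[:,2]>94)&(P[:,2]<106)]
        D=np.array([w2d(p) for p in P]); print(s["score"],s["bbox"],np.percentile(D,[3,50,97],axis=0).round(1).tolist() if len(D) else "")
cv2.imwrite("pics/w1.png",c["frame"][:,:,::-1])
```

```text
now desk [ -48.7 -129.6  128.6] xyz cm [-0.27  0.46  4.36] ang [ 0.  0. -0.]
2.8
0.62 [262.1, 221.0, 45.3, 129.9] [[-60.9, -134.7, 96.0], [-34.9, -126.1, 98.7], [-11.4, -117.3, 103.9]]
```

View pics/w1.png

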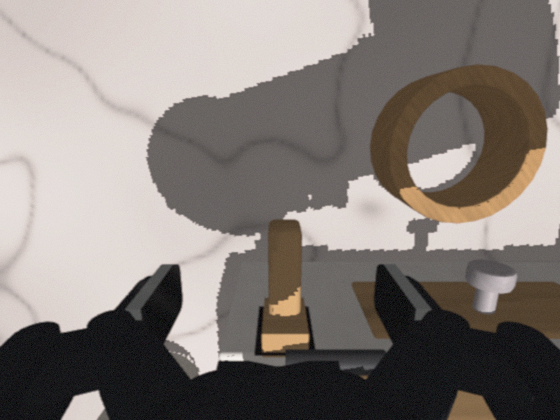

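The wrist view shows the right tongue at (285,265), between the open fingers and confirmed at desk y -126 with its tip at -61. The knob, at (490,280), is clear. Descend, close and pull.

Call:
carry_out(
  series=[
    {"angular": [0, 0, 0], "xyz": [0, 0.4, 1], "grip": 1},
    {"angular": [0, 0, 0], "xyz": [0, 0.4, 2], "grip": 1},
    {"angular": [0, 0, 0], "xyz": [0, 0.4, 3], "grip": 1},
    {"angular": [0, 0, 0], "xyz": [0, 0.4, 4], "grip": 1},
    {"angular": [0, 0, 0], "xyz": [0, 0.4, 4.3], "grip": 1},
    {"angular": [0, 0, 0], "xyz": [0, 0.4, 4.3], "grip": 0},
    {"angular": [0, 0, 0], "xyz": [0, 0.4, 4.3], "grip": -1},
    {"angular": [0, 0, 0], "xyz": [0, 0.4, 4.3], "grip": -1},
  ],
)

```text
clock: 3.57
tcp_pos: [534.4, -102.3, 85.3]
ee_rot: [0.0, 0.085, 0.996, -0.0]
contact_force: [-0.5, -0.6, -0.0]
width: 0.605
grasp_force: 0.0
```

Call:
carry_out(
  series=[
    {"angular": [0, 0, 0], "xyz": [0, 0, 0], "grip": -1},
    {"angular": [0, 0, 0], "xyz": [0, 0, 0], "grip": -1},
    {"angular": [0, 0, 0], "xyz": [0, 0, 0], "grip": -1},
    {"angular": [0, 0, 0], "xyz": [0, 0, 0], "grip": -1},
    {"angular": [0, 0, 0], "xyz": [0, 0, 0], "grip": -1},
    {"angular": [0, 0, 0], "xyz": [0, 0, 0], "grip": -1},
    {"angular": [0, 0, 0], "xyz": [0, 0, 0], "grip": -1},
    {"angular": [0, 0, 0], "xyz": [0, 0, 0], "grip": -1},
  ],
)

```text
clock: 4.23
tcp_pos: [534.3, -102.8, 85.7]
ee_rot: [0.0, 0.085, 0.996, -0.0]
contact_force: [-1.0, -5.6, 5.9]
width: 0.198
grasp_force: 59.5
```

Call:
carry_out(
  series=[
    {"angular": [0, 0, 0], "xyz": [1, 0, 0], "grip": -1},
    {"angular": [0, 0, 0], "xyz": [2.2, 0, 0], "grip": -1},
    {"angular": [0, 0, 0], "xyz": [3.5, 0, 0], "grip": -1},
    {"angular": [0, 0, 0], "xyz": [4.8, 0, 0], "grip": -1},
    {"angular": [0, 0, 0], "xyz": [6, 0, 0], "grip": -1},
    {"angular": [0, 0, 0], "xyz": [7.2, 0, 0], "grip": -1},
    {"angular": [0, 0, 0], "xyz": [8, 0, 0], "grip": -1},
    {"angular": [0, 0, 0], "xyz": [8, 0, 0], "grip": -1},
  ],
)

```text
clock: 4.9
tcp_pos: [455.6, -89.3, 85.8]
ee_rot: [0.001, 0.085, 0.996, -0.0]
contact_force: [2.7, -8.0, 0.1]
width: 0.198
grasp_force: 66.9
```

Call:
carry_out(
  series=[
    {"angular": [0, 0, 0], "xyz": [0, 0, 0], "grip": 1},
    {"angular": [0, 0, 0], "xyz": [0, 0, 0], "grip": 1},
    {"angular": [0, 0, 0], "xyz": [0, 0, 0], "grip": 1},
    {"angular": [0, 0, 0], "xyz": [0, 0, 0], "grip": 1},
    {"angular": [0, 0, 0], "xyz": [0, 0, -1], "grip": 1},
    {"angular": [0, 0, 0], "xyz": [0, 0, -3], "grip": 1},
    {"angular": [0, 0, 0], "xyz": [0, 0, -5], "grip": 1},
    {"angular": [0, 0, 0], "xyz": [0, 0, -5.5], "grip": 1},
  ],
)

```text
clock: 5.57
tcp_pos: [456.9, -88.5, 142.7]
ee_rot: [0.002, 0.085, 0.996, 0.0]
contact_force: [-0.3, 0.5, 0.3]
width: 1.004
grasp_force: 0.0
```

```bash
python3 fit.py | grep -E "yaw|tongue"
python3 - <<'E'
from h import *
plan(d2w(-43,125,85));print(state()["clock"])
E
```

```text
scene lean 25.1 yaw -0.1694 2731
 tongue 1 [[536.7, 231.8], [556.2, 240.6], [575.3, 248.3]] z 99.8 241
 tongue -1 [[469.7, -16.9], [495.9, -1.4], [571.1, 2.5]] z 99.8 224
side lean 24.9 yaw -0.1712 3101
 tongue 1 [[538.6, 230.3], [557.1, 237.2], [576.7, 247.9]] z 100.2 222
 tongue -1 [[466.6, -21.8], [495.1, -17.6], [571.8, -2.4]] z 100.0 592
now desk [-127.5 -125.   141.1] xyz cm [-8.43 24.99  5.66] ang [ 0.001  0.002 -0.   ]
5.6667
```

Call:
carry_out(
  series=[
    {"angular": [0, 0, 0], "xyz": [0, 4, 0], "grip": 1},
    {"angular": [0, 0, 0], "xyz": [0, 8, 0], "grip": 1},
    {"angular": [0, 0, 0], "xyz": [0, 12, 0], "grip": 1},
    {"angular": [0, 0, 0], "xyz": [-2, 15, 0], "grip": 1},
    {"angular": [0, 0, 0], "xyz": [-4, 18, 0], "grip": 1},
    {"angular": [0, 0, 0], "xyz": [-6, 21, 0], "grip": 1},
    {"angular": [0, 0, 0], "xyz": [-8.2, 24, 0], "grip": 1},
    {"angular": [0, 0, 0], "xyz": [-8.2, 25, 1], "grip": 1},
  ],
)

```text
clock: 6.33
tcp_pos: [582.9, 147.4, 129.8]
ee_rot: [0.002, 0.084, 0.996, 0.0]
contact_force: [2.2, 1.1, 2.3]
width: 1.0
grasp_force: 0.0
```

Run:
```python
from h import *
plan(d2w(-43,125,85));print(state()["clock"])
c=camera("wrist")
for s in silhouettes("wrist","tongue_left")[:2]:
    P=world(c,s["mask"]); P=P[(P[:,2]>94)&(P[:,2]<106)]
    D=np.array([w2d(p) for p in P]); print(s["score"],s["bbox"],np.percentile(D,[3,50,97],axis=0).round(1).tolist() if len(D) else "")
plan(d2w(-43,125,85))
for n in("scene","side"):
    c=camera(n); W=world(c,np.ones((420,560),bool)).astype(float); D=w2d(W.T) if 0 else np.array(w2d(W.T)).T
    k=(D[:,2]>94)&(D[:,2]<106)&(D[:,0]>-200)&(D[:,0]<-10)&(abs(D[:,1]+125)<20); print(n,"right tip",np.percentile(D[k,0],[0.5,1,3,5,20]),k.sum())
```

```text
now desk [-42.4 128.9 129.8] xyz cm [ 0.07 -0.39  4.48] ang [0.001 0.003 0.002]
6.3333
0.62 [244.6, 216.6, 47.7, 122.0] [[-55.2, 115.3, 96.0], [-29.7, 124.0, 98.7], [-5.7, 132.8, 104.0]]
now desk [-46.9 125.7 126.6] xyz cm [-0.41 -0.06  4.15] ang [-0.002 -0.004  0.001]Traceback (most recent call last):
  File "<stdin>", line 10, in <module>
    return _quantile_unchecked(
        a, q, axis, out, overwrite_input, method, keepdims, weights)
    return _ureduce(a,
                    func=_quantile_ureduce_func,
    ...<5 lines>...
                    overwrite_input=overwrite_input,
                    method=method)
    r = func(a, **kwargs)
    result = _quantile(arr,
                       quantiles=q,
    ...<2 lines>...
                       out=out,
                       weights=wgt)
    slices_having_nans = np.isnan(arr[-1, ...])
                                  ~~~^^^^^^^^^
IndexError: index -1 is out of bounds for axis 0 with size 0
```

Call:
carry_out(
  series=[
    {"angular": [0, 0, 0], "xyz": [-0.2, -0.1, 1], "grip": 1},
    {"angular": [0, 0, 0], "xyz": [-0.2, -0.1, 2], "grip": 1},
    {"angular": [0, 0, 0], "xyz": [-0.2, -0.1, 3], "grip": 1},
    {"angular": [0, 0, 0], "xyz": [-0.2, -0.1, 4], "grip": 1},
    {"angular": [0, 0, 0], "xyz": [-0.2, -0.1, 4.3], "grip": 1},
    {"angular": [0, 0, 0], "xyz": [-0.2, -0.1, 4.3], "grip": 0},
    {"angular": [0, 0, 0], "xyz": [-0.2, -0.1, 4.3], "grip": -1},
    {"angular": [0, 0, 0], "xyz": [-0.2, -0.1, 4.3], "grip": -1},
  ],
)

```text
clock: 7.15
tcp_pos: [580.6, 142.5, 87.6]
ee_rot: [0.0, 0.085, 0.996, 0.0]
contact_force: [0.4, -0.1, 0.1]
width: 0.608
grasp_force: 0.0
```

Call:
carry_out(
  series=[
    {"angular": [0, 0, 0], "xyz": [0, 0, 0], "grip": -1},
    {"angular": [0, 0, 0], "xyz": [0, 0, 0], "grip": -1},
    {"angular": [0, 0, 0], "xyz": [0, 0, 0], "grip": -1},
    {"angular": [0, 0, 0], "xyz": [0, 0, 0], "grip": -1},
    {"angular": [0, 0, 0], "xyz": [0, 0, 0], "grip": -1},
    {"angular": [0, 0, 0], "xyz": [0, 0, 0], "grip": -1},
    {"angular": [0, 0, 0], "xyz": [0, 0, 0], "grip": -1},
    {"angular": [0, 0, 0], "xyz": [0, 0, 0], "grip": -1},
  ],
)

```text
clock: 7.82
tcp_pos: [580.8, 142.8, 87.8]
ee_rot: [0.001, 0.085, 0.996, 0.0]
contact_force: [-0.4, 1.8, 5.5]
width: 0.195
grasp_force: 60.4
```

Left is about 3 mm out, so pull 8.5 cm.

Call:
carry_out(
  series=[
    {"angular": [0, 0, 0], "xyz": [1, 0, 0], "grip": -1},
    {"angular": [0, 0, 0], "xyz": [2.2, 0, 0], "grip": -1},
    {"angular": [0, 0, 0], "xyz": [3.5, 0, 0], "grip": -1},
    {"angular": [0, 0, 0], "xyz": [4.8, 0, 0], "grip": -1},
    {"angular": [0, 0, 0], "xyz": [6, 0, 0], "grip": -1},
    {"angular": [0, 0, 0], "xyz": [7.2, 0, 0], "grip": -1},
    {"angular": [0, 0, 0], "xyz": [8.5, 0, 0], "grip": -1},
    {"angular": [0, 0, 0], "xyz": [8.5, 0, 0], "grip": -1},
  ],
)

```text
clock: 8.48
tcp_pos: [496.1, 157.3, 87.8]
ee_rot: [0.001, 0.084, 0.996, 0.001]
contact_force: [1.5, 1.0, 4.0]
width: 0.196
grasp_force: 67.6
```

Call:
carry_out(
  series=[
    {"angular": [0, 0, 0], "xyz": [0, 0, 0], "grip": 1},
    {"angular": [0, 0, 0], "xyz": [0, 0, 0], "grip": 1},
    {"angular": [0, 0, 0], "xyz": [0, 0, 0], "grip": 1},
    {"angular": [0, 0, 0], "xyz": [0, 0, 0], "grip": 1},
    {"angular": [0, 0, 0], "xyz": [0, 0, -1], "grip": 1},
    {"angular": [0, 0, 0], "xyz": [0, 0, -4], "grip": 1},
    {"angular": [0, 0, 0], "xyz": [0, 0, -8], "grip": 1},
    {"angular": [0, 0, 0], "xyz": [0, 0, -12], "grip": 1},
  ],
)

```text
clock: 9.15
tcp_pos: [495.8, 156.1, 208.5]
ee_rot: [-0.001, 0.085, 0.996, -0.001]
contact_force: [1.3, 0.1, -0.1]
width: 0.999
grasp_force: 0.0
```

Call:
carry_out(
  series=[
    {"angular": [0, 0, 0], "xyz": [0, 0, -4], "grip": 1},
    {"angular": [0, 0, 0], "xyz": [0, 0, -8], "grip": 0},
    {"angular": [0, 0, 0], "xyz": [0, 0, -12], "grip": -1},
    {"angular": [0, 0, 0], "xyz": [0, 0, -15], "grip": -1},
    {"angular": [0, 0, 0], "xyz": [0, 0, -15], "grip": -1},
    {"angular": [0, 0, 0], "xyz": [0, 0, -15], "grip": -1},
    {"angular": [0, 0, 0], "xyz": [0, 0, -15], "grip": -1},
    {"angular": [0, 0, 0], "xyz": [0, 0, -15], "grip": -1},
  ],
)

```text
clock: 9.82
tcp_pos: [495.9, 156.5, 356.2]
ee_rot: [-0.001, 0.085, 0.996, -0.001]
contact_force: [-0.5, -0.0, -0.7]
width: 0.004
grasp_force: 0.0
```

Run:
```python
from h import *
s=state();print(s["clock"],s["width"]);plan(d2w(107,0,350))
ims=[]
for n in("scene","side"):
    c=camera(n); ims.append(c["frame"]); W=world(c,np.ones((420,560),bool)).astype(float); D=np.array(w2d(W.T)).T
    for t in(125,-125):
        k=(D[:,2]>94)&(D[:,2]<106)&(D[:,0]>-200)&(D[:,0]<-10)&(abs(D[:,1]-t)<20); print(n,t,"tip",np.percentile(D[k,0],[1,3,5,20]) if k.any() else "",k.sum())
cv2.imwrite("pics/b.png",cv2.resize(np.hstack(ims)[:,:,::-1],(800,300),interpolation=cv2.INTER_AREA))
```

```text
9.8167 0.0038345983788775494
now desk [-129.7  123.1  356.2] xyz cm [-23.68 -12.3    0.59] ang [-0.001 -0.002 -0.   ]
scene 125 tip [-141.717 -139.9   -138.4   -129.34 ] 384
scene -125 tip [-141.5 -139.8 -138.2 -126.6] 321
side 125 tip [-138.436 -136.704 -135.24  -121.66 ] 533
side -125 tip [-139.22 -137.52 -136.2  -124.6 ] 791
```

View pics/b.png

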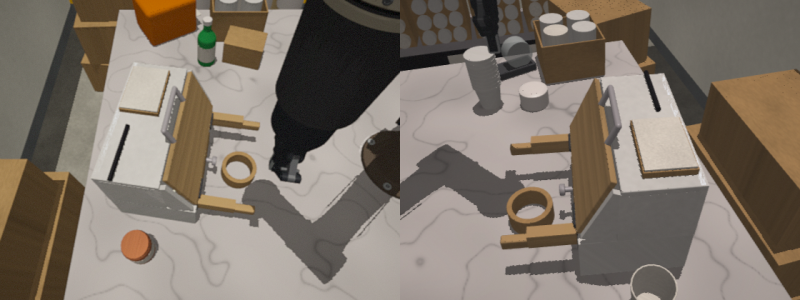

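Both supports are out about 88 mm, seen in the pictures at (240,125), (230,205) and in the side view. The drawer is shut. Now go behind the bar.

Call:
carry_out(
  series=[
    {"angular": [0, 0, 0], "xyz": [-3.5, -1.8, 0], "grip": -1},
    {"angular": [0, 0, 0], "xyz": [-7, -3.6, 0], "grip": -1},
    {"angular": [0, 0, 0], "xyz": [-10.5, -5.4, 0], "grip": -1},
    {"angular": [0, 0, 0], "xyz": [-14, -7.2, 0], "grip": -1},
    {"angular": [0, 0, 0], "xyz": [-17.5, -9, 0], "grip": -1},
    {"angular": [0, 0, 0], "xyz": [-21, -10.8, 0], "grip": -1},
    {"angular": [0, 0, 0], "xyz": [-24.3, -12.3, 0], "grip": -1},
    {"angular": [0, 0, 0], "xyz": [-24.3, -12.3, 0], "grip": -1},
  ],
)

```text
clock: 10.58
tcp_pos: [718.5, -9.5, 352.1]
ee_rot: [-0.003, 0.087, 0.996, -0.001]
contact_force: [-1.1, 1.2, -2.4]
width: 0.003
grasp_force: 0.0
```

Run:
```python
from h import *
plan(d2w(112,0,290)); plan(d2w(112,0,290))
c=camera("side"); cv2.imwrite("pics/c.png",c["frame"][60:300,150:450,::-1])
plan(d2w(112,0,290))
```

```text
now desk [117.7  -2.8 352.1] xyz cm [0.54 0.3  6.21] ang [-0.003 -0.006 -0.004]
now desk [117.7  -2.8 352.1] xyz cm [0.54 0.3  6.21] ang [-0.003 -0.006 -0.004]
now desk [115.8  -1.5 352.6] xyz cm [0.35 0.17 6.27] ang [-0.002 -0.006 -0.004]
```

View pics/c.png

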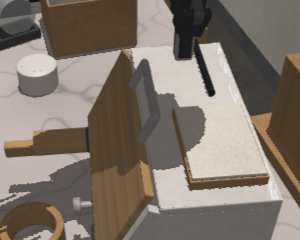

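The gripper hangs behind the bar (crop: gripper at (185,45), bar at (148,90)), with its apparent offset due to height. The area below is free, so descend.

Call:
carry_out(
  series=[
    {"angular": [0, 0, 0], "xyz": [0.2, 0.1, 1.5], "grip": -1},
    {"angular": [0, 0, 0], "xyz": [0.2, 0.1, 3], "grip": -1},
    {"angular": [0, 0, 0], "xyz": [0.2, 0.1, 4.5], "grip": -1},
    {"angular": [0, 0, 0], "xyz": [0.2, 0.1, 5.5], "grip": -1},
    {"angular": [0, 0, 0], "xyz": [0.2, 0.1, 6.2], "grip": -1},
    {"angular": [0, 0, 0], "xyz": [0.2, 0.1, 6.2], "grip": -1},
    {"angular": [0, 0, 0], "xyz": [0.2, 0.1, 6.2], "grip": -1},
    {"angular": [0, 0, 0], "xyz": [0.2, 0.1, 6.2], "grip": -1},
  ],
)

```text
clock: 11.3
tcp_pos: [713.7, -4.1, 296.2]
ee_rot: [0.001, 0.085, 0.996, 0.0]
contact_force: [1.1, 0.3, -0.0]
width: -0.0
grasp_force: 0.0
```

Call:
carry_out(
  series=[
    {"angular": [0, 0, 0], "xyz": [0.7, 0, 0], "grip": -1},
    {"angular": [0, 0, 0], "xyz": [1.4, 0, 0], "grip": -1},
    {"angular": [0, 0, 0], "xyz": [2.1, 0, 0], "grip": -1},
    {"angular": [0, 0, 0], "xyz": [2.8, 0, 0], "grip": -1},
    {"angular": [0, 0, 0], "xyz": [3.5, 0, 0], "grip": -1},
    {"angular": [0, 0, 0], "xyz": [4.2, 0, 0], "grip": -1},
    {"angular": [0, 0, 0], "xyz": [4.9, 0, 0], "grip": -1},
    {"angular": [0, 0, 0], "xyz": [5.6, 0, 0], "grip": -1},
  ],
)

```text
clock: 11.97
tcp_pos: [657.3, 5.4, 295.3]
ee_rot: [0.0, 0.085, 0.996, 0.0]
contact_force: [1.8, -0.3, 0.7]
width: -0.001
grasp_force: 0.7
```

Run:
```python
from h import *
plan(d2w(-23,0,290))
c=camera("side"); cv2.imwrite("pics/d.png",c["frame"][60:300,150:450,::-1])
```

```text
now desk [ 54.9   1.5 295.3] xyz cm [ 7.79 -0.15  0.53] ang [ 0.  0. -0.]
```

View pics/d.png

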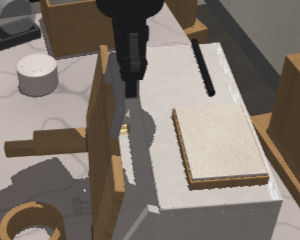

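The flap is turning with the fingers behind the bar (crop: fingers at (130,75)). Continue past upright.

Call:
carry_out(
  series=[
    {"angular": [0, 0, 0], "xyz": [1, 0, 0], "grip": -1},
    {"angular": [0, 0, 0], "xyz": [2, 0, 0], "grip": -1},
    {"angular": [0, 0, 0], "xyz": [3, 0, 0], "grip": -1},
    {"angular": [0, 0, 0], "xyz": [4, 0, 0], "grip": -1},
    {"angular": [0, 0, 0], "xyz": [5, 0, 0], "grip": -1},
    {"angular": [0, 0, 0], "xyz": [6, 0, 0], "grip": -1},
    {"angular": [0, 0, 0], "xyz": [7, 0, 0], "grip": -1},
    {"angular": [0, 0, 0], "xyz": [8.2, 0, 0], "grip": -1},
  ],
)

```text
clock: 12.68
tcp_pos: [576.3, 19.3, 294.9]
ee_rot: [-0.0, 0.085, 0.996, -0.0]
contact_force: [0.8, -0.6, -0.6]
width: -0.002
grasp_force: 0.6
```

Call:
carry_out(
  series=[
    {"angular": [0, 0, 0], "xyz": [1, 0, 0], "grip": -1},
    {"angular": [0, 0, 0], "xyz": [1.5, 0, 0], "grip": -1},
    {"angular": [0, 0, 0], "xyz": [1.5, 0, 0], "grip": -1},
    {"angular": [0, 0, 0], "xyz": [1.5, 0, 0], "grip": -1},
    {"angular": [0, 0, 0], "xyz": [1.5, 0, 0], "grip": -1},
    {"angular": [0, 0, 0], "xyz": [1.5, 0, 0], "grip": -1},
    {"angular": [0, 0, 0], "xyz": [1.5, 0, 0], "grip": -1},
    {"angular": [0, 0, 0], "xyz": [1.5, 0, 0], "grip": -1},
  ],
)

```text
clock: 13.35
tcp_pos: [562.8, 21.6, 294.8]
ee_rot: [-0.0, 0.085, 0.996, -0.0]
contact_force: [-0.4, 0.0, 0.5]
width: -0.0
grasp_force: 0.0
```

Call:
carry_out(
  series=[
    {"angular": [0, 0, 0], "xyz": [-1, 0, 0], "grip": -1},
    {"angular": [0, 0, 0], "xyz": [-1, 0, 0], "grip": -1},
    {"angular": [0, 0, 0], "xyz": [-1, 0, -2], "grip": -1},
    {"angular": [0, 0, 0], "xyz": [-1, 0, -4], "grip": -1},
    {"angular": [0, 0, 0], "xyz": [-1, 0, -6], "grip": -1},
    {"angular": [0, 0, 0], "xyz": [-1, 0, -6], "grip": -1},
    {"angular": [0, 0, 0], "xyz": [-1, 0, -6], "grip": -1},
    {"angular": [0, 0, 0], "xyz": [-1, 0, -6], "grip": -1},
  ],
)

```text
clock: 14.02
tcp_pos: [572.3, 20.0, 354.4]
ee_rot: [-0.0, 0.085, 0.996, 0.0]
contact_force: [-0.5, 0.3, -0.5]
width: 0.003
grasp_force: 0.0
```

Run:
```python
from h import *
for i in range(60):c=camera("side")
cv2.imwrite("pics/e.png",c["frame"][:,:,::-1])
print(state()["clock"]); plan(d2w(0,0,350))
W=world(c,np.ones((420,560),bool)).astype(float); D=np.array(w2d(W.T)).T
k=(abs(D[:,0]+190)<25)&(abs(D[:,1])<50)&(D[:,2]>60)&(D[:,2]<160);print("bar top z",np.median(D[k,2]),k.sum())
k=(abs(D[:,0]+75)<70)&(abs(D[:,1])<130)&(D[:,2]>60)&(D[:,2]<160);print("board z range",np.percentile(D[k,2],[5,50,95]),k.sum())
```

```text
17.0167
now desk [-31.2   1.6 355.1] xyz cm [-3.12 -0.16  0.51] ang [ 0.  0. -0.]
bar top z 126.15 464
board z range [125.8 127.5 129.1] 13024
```

View pics/e.png

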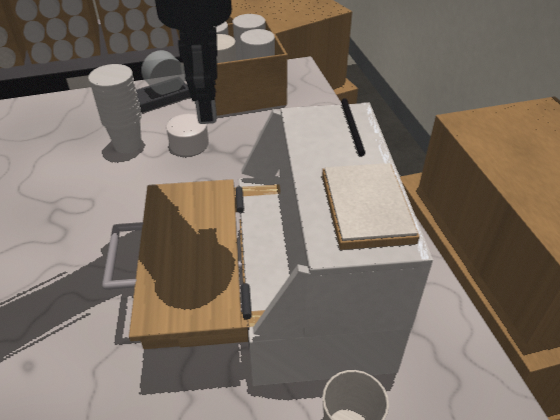

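The flap lies level (board top 127.5 mm, bar top 126 mm, bar at (110,255)), and the arm is clear of everything. Handing in.

```bash
python3 -c "
from h import *
for i in range(20):camera('side')
print(job_done())"
```

```text
the job is handed in; nothing more can be done
None
```

Job handed in at about 18 s: both supports measured about 88 mm out, the flap lies level on them with its bar about 120 mm up, and the drawer looked shut before the flap came down (not re-measured); no verdict came back.

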